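# Load the pod press, release its catch and hold the lever

### The arm

A 6-joint arm with a two-finger parallel gripper is mounted at the origin on a cart in front of the work surface, level with it; the furniture and walls round the work are solid. World frame = base frame: x ahead of the robot, y to its left, z up, the work surface at z = 0. Lengths are in mm, angles in rad, forces in N, time in s.
With the tool pointing down it reaches from about 375 to 750 mm from the base axis. Payload 9 kg.
Tool frame: the origin (TCP) lies between the finger pads; the fingertips stand 19 mm ahead of it and the grasp point (between the pads) is the TCP (tips_ahead is the distance from the TCP to the fingertips, in mm); z points along the fingers, y is the line along which they close (so a half turn about z gives the same grasp; the last joint's range is limited). The gripper opens to 85 mm and grips with 20 to 120 N. Pads are 22 mm wide; open, the fingers measure 114 mm over their backs; the gripper's body (76 mm by 85 mm) begins 54 mm behind the grasp point. The pads swing forward as they close: fully open they stand 13 mm farther back than shut.
Start: joints at [-1.487, 0.104, 0.097, 1.564, 0, 1.353], TCP at [178.353, -572.909, 250.331] pointing down, gripper open.
Joint ranges: [-2.99, 2.99], [-0.84, 1.86], [-1.1, 1.16], [-1.84, 2.11], [-1.51, 1.56], [-3.14, 3.14]. Speed limits (rad/s): [2.22, 2.22, 2.57, 3.14, 3.14, 3.14].

### API

Orientations are given as a unit quaternion [w, x, y, z].
In Python, from bench import * gives the robot as it stands.
- The arm moves only by the tool step_arm, never from a script. Its argument "moves" is a list of rows, each a list of 7 numbers: the gripper command: -1 is fully open, 1 is shut, values between are in proportion, then the shift along the world's x, y, z each as a share of 0.02 m, from -1 to 1, then the turn, a rotation vector about the world's x, y, z each as a share of 8 degrees, from -1 to 1. In form: [[grip, dx, dy, dz, ax, ay, az], ...]. A call has 1 to 10 rows; each row shifts and turns the commanded pose from where the row before left it; what a row does not reach is not made up. A row lasts 1/8 s, in which the tool goes at most 62.5 mm and 10.7 degrees, less where a joint would pass 70% of its speed; a pose out of reach is approached as far as the arm can. A call with a number of a shift or a turn outside -1 to 1 is refused whole. A call with a gripper value outside its range is refused whole. The fingers move at their own pace and stop on an object; "newtons" is the grip in N (left out, the last holds). Time passes only in rows, so rows that do not move let the fingers close. It gives the time, the measured TCP pose, the force, the opening and the grip force at its end, in the units of the state.
- state(): the state, without advancing time (a new reading comes with each control period).
- grab_frame(name): name is "scene" or "top" or "wrist"; returns the picture (420x560x3 uint8, red, green, blue); there is no depth.
- camera_model(name): a dict with "mtx" (3x3 intrinsics, pixels), "rvec" (rotation vector, rad) and "tvec" (3), from world to camera coordinates, as OpenCV has them. Camera axes: x right, y down, z forward; pixel columns grow to the right and rows downward; lengths in mm; the calibration is good to about 2 mm. A picture is of the moment at which its call begins: read the wrist's pose just before it. camera_model takes no time and is no camera call; for the wrist camera it gives the pose at the moment of the call.
- hand_in(): hands the job in; it is judged then, once.
The state is a dict: "clock": time; "q": joint angles; "qd": joint speeds; "joint_efforts": joint torques, N m; "tool_pos": TCP position; "orientation": TCP orientation; "force": force on the tool from outside, world axes, zero at the start; "moment": the same for the moment, N m; "opening": opening from 0.0 (shut) to 1.0 (fully open); "grasp_force": force on a finger pad.
Only numpy, scipy, OpenCV 4.12 (cv2) and the standard library are available. Lean on these libraries where they do the work, as an engineer would, in place of code of your own. Each camera call takes 0.05 s, during which the arm holds its last target. There are 200 camera calls.

### The job

Drop the copper pod and the blue pod into the two bores of the pod press on the worktop, one in each bore (either way round) and rim down as they stand, while the red safety catch still guards the lever. Then flip the red catch fully over and let go of it, pull the lever by its black grip bar towards the press's front as far as it goes so that the cover shuts over the pods, and finish while still holding the lever there: it springs back if let go. Leave the gold pod, the mug and the spice jar where they are, and do not force the lever against the catch.

Things in the scene. Friction and masses are not known exactly. Their poses are not given: they have to be found in the camera images.
- press: twin pod press fixed to the worktop; deck 200 mm (its x, -85 to +115) by 320 mm (its y, -155 to +165), top 45 mm up. Origin on the worktop; -x is its front, +y the side with the bores (steel), -y the side with the lever (black), z up. Turned up to 0.3 rad. Rails 5 mm high beside the bores; a cover behind them, driven by the lever, whose stem rises from a slotted grey track (top at z = 81 mm)
- cover (a joint): travel of the flat aluminium cover, m: 0 = open, its front edge 55 mm behind the bore centres; 0.080 = shut over both bores with the lever fully pulled (runs to the front of the press, 8 mm above the deck, 90 x 140 mm). A pod standing proud of the deck jams it
- bore_a (a point): centre of the mouth of the inner bore, in the deck top (z = 45 mm); axes as the press. Round, 40 mm across, 31 mm deep, chamfered 3 mm, open above; at x = -40, y = +60 mm in the press frame
- bore_b (a point): the outer bore, same kind, at x = -40, y = +130 mm in the press frame
- copper_pod: copper coloured coffee pod standing on its rim on the worktop: rim 36 mm across at the bottom, body tapering to about 24 mm at the top, 28 mm tall, 10 to 17 g. Origin at the centre of the underside, z up. Grip it high from above; let go before its rim is well inside a bore, it can tip and hang up there. Fully seated in a bore its top lies about 3 mm below the deck
- blue_pod: blue coffee pod, same shape and size as the copper one
- gold_pod: gold coffee pod, same shape and size; not to be loaded. The three pods may stand in each other's places
- mug: white mug with a dark band, 92 mm across, 127 mm with handle, 95 mm tall; bystander. Origin on the worktop midway along cup and handle, 17 mm from the cup's axis; handle to its -y
- spice_jar: spice jar with black cap and green label, 45 mm across, 105 mm tall; bystander. Origin at the centre of its underside
- catch (a joint): angle of the red safety catch, rad: 0 = guarding (its tooth hangs in the lever's slotted track and stops the brass slug the lever pushes), 1.6 = fully flipped; starts at 0 to 0.1. Hinge along the press's x at y = -40, z = 88 mm of the press frame. As it grows the thumb tab tips to the press's +y (the bores) and the tooth lifts out. Stays where left (friction, 1.3 N at the tab's top)
- catch_tab (a point): top of the red thumb tab, 41 mm from the hinge line; at catch 0 it leans 0.5 rad to the press's -y: x = -60, y = -60, z = 124 mm in the press frame; fully flipped it leans 1.1 rad to +y. The tab is 30 mm wide along the press's x, 7 mm thick. Deck 43 mm below the hinge. It can be pushed over with the fingertips from its -y side
- lever (a joint): angle of the lever, rad: 0 = at rest leaning 0.4 rad to the press's back, grows as it is pulled to the front, stop at 0.9. Hinge axis along the press's y at x = +20, z = 20 mm of the press frame. A spring pulls it back to 0: about 3 N at the grip bar at rest, 6 N fully pulled. With the catch on it stops hard at about 0.12
- handle: black grip bar of the lever, 16 mm thick, 92 mm long along the press's y, from the top of the stem to the press's -y. Origin at its middle (45 mm beside the stem), 150 mm from the lever's hinge: at rest at x = +78, y = -130, z = 158 mm in the press frame; fully pulled at x = -52, z = 152 mm. It turns freely on its own axis. Free to grasp from above

How it is judged:
By the outcome, as a careful person would: the job done as asked, in the order asked, and still so for the second after the job is handed in, while the arm keeps its last pose, push and grip.
It also fails if it takes over 72 s, if anything falls off the work surface, if the arm or the gripper's body presses on something with over 40 N, if the wrist force passes 120 N, or if a joint passes its speed limit or range.

## Working session

There is one attempt and no reset: what is moved stays moved. The work goes in short steps, Python scripts to look and compute and a tool call to move; the robot and the scene stay as the last step left them, time stands still between calls to the robot, and variables do not carry over. Pictures are saved under pics/ and viewed, at most 10 in all, crops included, and the job is handed in when it is done.

Besides the shell and the picture viewer there is one more tool, called after "Request:" as name(argument=value, ...) on one line, values as JSON. step_arm: Moves the arm, as the interface text tells. Its arguments: {"type":"object","properties":{"moves":{"type":"array","items":{"type":"array","items":{"type":"number","minimum":-1,"maximum":1}}},"newtons":{"type":"number"}},"required":["moves"]}

```bash
mkdir -p pics; python3 - <<'E'
from bench import *
import cv2,numpy as np
print(state())
for n in("scene","top"):
    f=grab_frame(n); cv2.imwrite(f"pics/{n}0.png",cv2.cvtColor(f,cv2.COLOR_RGB2BGR)); m=camera_model(n); print(n,m)
E
```

```text
{'clock': 0.0, 'q': array([-1.48669174e+00,  1.04680169e-01,  9.64828477e-02,  1.56391965e+00,
        5.06601413e-06,  1.35312715e+00]), 'qd': array([-0.00031152, -0.00120812,  0.00080072, -0.00029809, -0.00061696,
        0.00022507]), 'joint_efforts': array([-1.69222276e-04, -5.56920040e+01,  5.03658628e+01,  1.63914822e-02,
       -2.11021656e-04,  2.61435196e-05]), 'tool_pos': array([ 178.33008916, -572.56156666,  249.54099408]), 'orientation': array([-6.58680252e-04,  9.88637939e-01,  1.50314966e-01,  4.65923554e-05]), 'force': array([ 0.05971252, -0.51571734,  0.66530271]), 'moment': array([ 0.01434749, -0.00432284,  0.00469568]), 'grasp_force': 0.0, 'opening': 0.9987005319283109}
scene {'mtx': array([[381.84751756,   0.        , 279.01292583],
       [  0.        , 381.84751756, 212.13484833],
       [  0.        ,   0.        ,   1.        ]]), 'rvec': array([ 0.60817055, -2.41203694,  1.4202825 ]), 'tvec': array([458.9529722 , 249.67791488, 783.76072202])}
top {'mtx': array([[382.31165195,   0.        , 283.39006165],
       [  0.        , 382.31165195, 208.06338659],
       [  0.        ,   0.        ,   1.        ]]), 'rvec': array([ 2.12875584, -2.16237814,  0.14442956]), 'tvec': array([  -8.59393115,  542.8305634 , 1225.55369256])}
```

View pics/top0.png

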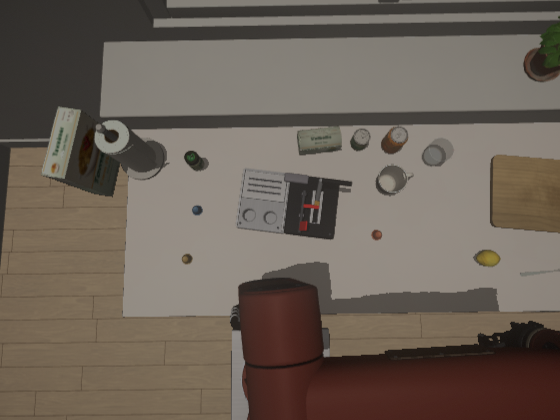

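View pics/scene0.png

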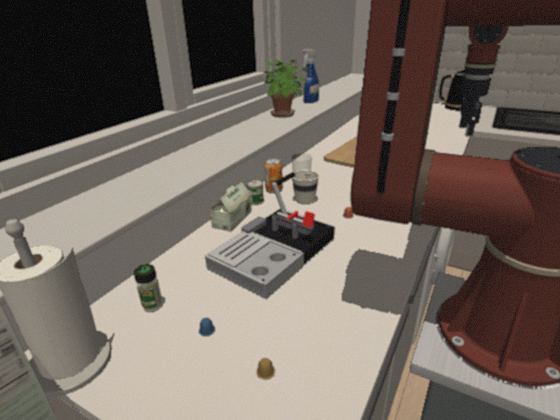

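The top view shows the copper pod at (377,235), blue at (197,210), gold at (186,259), bores near (250,215) and (270,218), and the red catch near (305,215). The scene view shows the same layout: lever rising behind the catch at (280,195), grip bar pointing right.

```bash
cat > h.py <<'E'
from bench import *
import cv2,numpy as np
from scipy.spatial.transform import Rotation as R
def ray(m,uv):
    Rm=cv2.Rodrigues(m["rvec"])[0]; d=Rm.T@np.linalg.inv(m["mtx"])@np.r_[uv,1.]; return -Rm.T@m["tvec"],d
def onz(m,uv,z):
    c,d=ray(m,uv); return (c+d*(z-c[2])/d[2])
def proj(m,p):
    return cv2.projectPoints(np.atleast_2d(np.float64(p)),m["rvec"],m["tvec"],m["mtx"],None)[0][:,0]
def blob(f,near,lo,hi,r=12):
    h=cv2.cvtColor(f,cv2.COLOR_RGB2HSV); k=cv2.inRange(h,lo,hi)
    z=np.zeros_like(k); cv2.circle(z,tuple(int(v) for v in near),r,255,-1); k&=z
    M=cv2.moments(k,True); return (np.array([M["m10"],M["m01"]])/max(M["m00"],1),M["m00"])
E
python3 - <<'E'
from h import *
f=cv2.cvtColor(cv2.imread("pics/top0.png"),cv2.COLOR_BGR2RGB); m=camera_model("top")
for n,p in dict(copper=(377,235),blue=(197,210),gold=(186,259)).items():
    b,a=blob(f,p,(0,90,30),(180,255,255)); print(n,b,a,onz(m,b,14).round(1))
for n,p,z in [("boreA",(270,218),45),("boreB",(250,215),45),("jar",(192,157),100),("mug",(393,180),60),("c_lf",(237,229),45),("c_lb",(247,170),45),("c_rf",(334,239),45)]: print(n,onz(m,p,z).round(1))
c=f[150:260,180:400]; cv2.imwrite("pics/crop0.png",cv2.cvtColor(cv2.resize(c,None,fx=3.6,fy=3.6,interpolation=cv2.INTER_CUBIC),cv2.COLOR_RGB2BGR))
E
```

```text
copper [376.1038961  234.44155844] 77.0 [ 452.3 -324.4   14. ]
blue [0. 0.] 0.0 [1334.5 1011.9   14. ]
gold [184.97727273 258.63636364] 44.0 [382.1 311.7  14. ]
boreA [509.5  27.2  45. ]
boreB [520.5  92.8  45. ]
jar [704.1 273.3 100. ]
mug [ 626.5 -377.6   60. ]
c_lf [475.1 135.4  45. ]
c_lb [671.9 102.3  45. ]
c_rf [ 437.6 -179.9   45. ]
```

View pics/crop0.png

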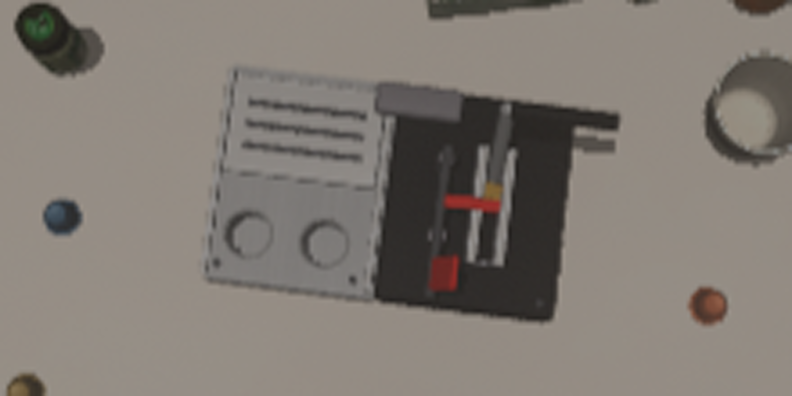

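Crop: bores at about (249,235) and (325,244), red tab at (444,272), grip bar at (580,118), copper pod at (708,305). Press yaw is about -0.13.

Request:
step_arm(moves=[[-1,0.98,0.89,-0.3,0,0,-0.22],[-1,0.98,0.89,-0.3,0,0,-0.22],[-1,0.98,0.89,-0.3,0,0,-0.22],[-1,0.98,0.89,-0.3,0,0,-0.22],[-1,0.98,0.89,-0.3,0,0,-0.22],[-1,0.98,0.89,-0.3,0,0,-0.22],[-1,0.98,0.89,-0.3,0,0,-0.22],[-1,0.98,0.89,-0.3,0,0,-0.22],[-1,0.98,0.89,-0.3,0,0,-0.22],[-1,0.98,0.89,-0.3,0,0,-0.22]], newtons=25)

```text
clock: 1.35
tool_pos: [374.8, -394.1, 189.8]
orientation: [-0.0, 1.0, -0.003, -0.0]
force: [-0.3, -0.2, -0.8]
opening: 0.997
grasp_force: 0.0
```

Request:
step_arm(moves=[[-1,0.98,0.89,-0.3,0,0,-0.22],[-1,0.98,0.89,-0.3,0,0,-0.22],[-1,0.98,0.89,-0.3,0,0,-0.22],[-1,0.98,0.89,-0.3,0,0,-0.22],[-1,0,0,0,0,0,0]])

```text
clock: 1.98
tool_pos: [453.2, -322.3, 165.4]
orientation: [-0.001, 0.998, -0.063, -0.001]
force: [-0.3, -0.3, 0.5]
opening: 1.001
grasp_force: 0.0
```

```bash
python3 - <<'E'
from h import *
m=camera_model("wrist"); f=grab_frame("wrist"); cv2.imwrite("pics/w1.png",cv2.cvtColor(f,cv2.COLOR_RGB2BGR))
s=state(); print(s["tool_pos"],s["orientation"]); print(proj(m,[452,-324,14]), proj(m,s["tool_pos"]))
t=grab_frame("top"); cv2.imwrite("pics/t1.png",cv2.cvtColor(t,cv2.COLOR_RGB2BGR))
E
```

```text
[ 452.73312899 -323.159095    165.83771826] [-2.50918055e-04  9.98001572e-01 -6.31869737e-02 -4.54173606e-04]
[[282.18005407 196.15187613]] [[282.62087422 282.41739153]]
```

View pics/w1.png

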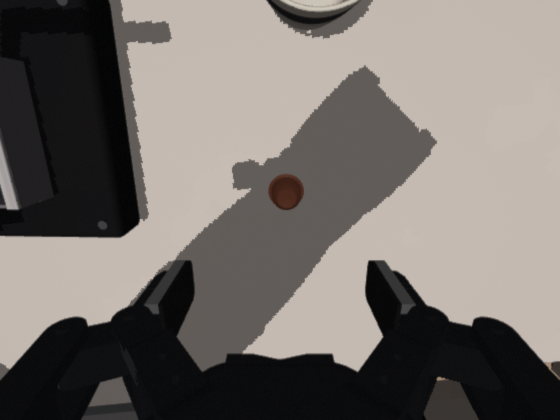

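Wrist view: copper pod at (286,191), straight ahead between the fingers; press's front right corner at (125,237).

```bash
python3 - <<'E'
from h import *
f=cv2.cvtColor(cv2.imread("pics/w1.png"),cv2.COLOR_BGR2RGB); m=camera_model("wrist")
b,a=blob(f,(286,191),(0,100,20),(180,255,255),30); print(b,a,onz(m,b,12).round(1),onz(m,b,20).round(1))
print(onz(m,(60,237),45),onz(m,(118,237),45),onz(m,(105,10),45),onz(m,(128,180),45))
E
```

```text
[285.73162939 191.1001065 ] 939.0 [ 455.1 -329.6   12. ] [ 457.3 -329.7   20. ]
[ 447.38381354 -124.46371277   45.        ] [ 440.80063944 -175.97715813   45.        ] [ 613.14310309 -217.96984615   45.        ] [ 490.33944404 -199.47174981   45.        ]
```

Request:
step_arm(moves=[[-1,0.14,-0.3,-1,0,0,0],[-1,0,0,-1,0,0,0],[-1,0,0,-1,0,0,0],[-1,0,0,-1,0,0,0],[-1,0,0,-1,0,0,0],[-1,0,0,-1,0,0,0],[-1,0,0,-0.75,0,0,0],[-0.3,0,0,0,0,0,0],[0.2,0,0,0,0,0,0]], newtons=25)

```text
clock: 3.2
tool_pos: [455.9, -330.1, 32.0]
orientation: [0.0, 0.998, -0.064, 0.0]
force: [0.1, -0.1, 0.3]
opening: 0.604
grasp_force: 0.0
```

Request:
step_arm(moves=[[1,0,0,0,0,0,0],[1,0,0,0,0,0,0],[1,0,0,0,0,0,0],[1,0,0,0,0,0,0]])

```text
clock: 3.7
tool_pos: [456.0, -330.2, 32.3]
orientation: [0.001, 0.998, -0.064, 0.001]
force: [-0.7, 1.7, 6.1]
opening: 0.285
grasp_force: 24.3
```

Request:
step_arm(moves=[[1,0,0,1,0,0,0],[1,0,0,1,0,0,0],[1,0,1,1,0,0,0],[1,0,1,1,0,0,0],[1,0,1,1,0,0,0],[1,0,1,1,0,0,0],[1,0,1,1,0,0,0],[1,0,1,1,0,0,0],[1,0,1,0,0,0,0],[1,0,1,0,0,0,0]])

```text
clock: 4.95
tool_pos: [455.5, -168.7, 191.2]
orientation: [0.0, 0.998, -0.064, 0.0]
force: [1.0, -1.1, -0.7]
opening: 0.287
grasp_force: 23.5
```

Request:
step_arm(moves=[[1,0,1,0,0,0,0],[1,0,1,0,0,0,0],[1,0,1,0,0,0,0],[1,0,1,0,0,0,0],[1,0,1,0,0,0,0],[1,0,1,0,0,0,0],[1,0,1,0,0,0,0],[1,0,1,0,0,0,0],[1,0,1,0,0,0,0],[1,0,1,0,0,0,0]])

```text
clock: 6.2
tool_pos: [455.2, 31.7, 191.0]
orientation: [0.0, 0.998, -0.064, -0.0]
force: [0.5, -0.2, 0.3]
opening: 0.286
grasp_force: 23.5
```

Request:
step_arm(moves=[[1,0,1,0,0,0,0],[1,0,0,0,0,0,0],[1,0,0,0,0,0,0]])

```text
clock: 6.58
tool_pos: [455.4, 50.3, 191.1]
orientation: [0.0, 0.998, -0.064, -0.0]
force: [0.0, -0.1, -0.2]
opening: 0.287
grasp_force: 23.5
```

```bash
python3 - <<'E'
from h import *
m=camera_model("wrist"); f=grab_frame("wrist"); cv2.imwrite("pics/w2.png",cv2.cvtColor(f,cv2.COLOR_RGB2BGR))
np.save("w2.npy",m,allow_pickle=True)
s=state(); print(s["tool_pos"],s["orientation"],s["opening"],s["grasp_force"]); print(proj(m,[[509.5,27.2,45],[520.5,92.8,45]]))
E
```

```text
[455.44427163  50.04729972 191.16249955] [ 1.24238478e-04  9.97937848e-01 -6.41873498e-02 -1.39044958e-04] 0.28674497560173356 23.472155322615436
[[298.11053458 135.33270917]
 [222.95910626 132.3802962 ]]
```

View pics/w2.png

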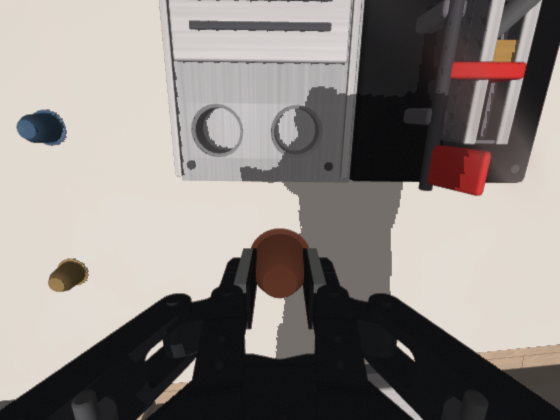

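Wrist view: pod held upright, bore B at about (217,130), bore A at (296,129); deck front edge is horizontal in the image so the tool is square with the press. Blue pod at (42,127), gold at (70,274).

```bash
python3 - <<'E'
from h import *
f=cv2.imread("pics/w2.png"); m=np.load("w2.npy",allow_pickle=True).item()
g=cv2.cvtColor(f,cv2.COLOR_BGR2GRAY); 
c=cv2.HoughCircles(cv2.resize(g[90:175,180:345],None,fx=3,fy=3,interpolation=cv2.INTER_CUBIC),cv2.HOUGH_GRADIENT,1,150,param1=80,param2=20,minRadius=55,maxRadius=90)
for x,y,r in c[0]:
    u=(x/3+180,y/3+90); print(u,r/3,onz(m,u,45).round(1))
h=cv2.cvtColor(f,cv2.COLOR_BGR2RGB)
for n,p in dict(blue=(42,127),gold=(70,274)).items():
    b,a=blob(h,p,(0,90,20),(180,255,255),32); print(n,b,a,onz(m,b,14).round(1))
for u in[(217,130),(296,129),(280,250)]: print(onz(m,u,45).round(1))
# tab top red, edges
print("tab", onz(m,(460,192),124).round(1))
E
```

```text
(np.float32(215.83333), np.float32(128.5)) 24.766668 [524.6  98.4  45. ]
(np.float32(298.16666), np.float32(131.83333)) 27.533333 [512.5  26.8  45. ]
blue [ 41.7415438  127.60450997] 1153.0 [546.3 274.2  14. ]
gold [ 67.59138533 275.08498254] 859.0 [385.  305.1  14. ]
[523.2  97.6  45. ]
[515.1  28.5  45. ]
[400.5  57.3  45. ]
tab [465.8 -71.5 124. ]
```

Request:
step_arm(moves=[[1,1,-0.4,-0.5,0,0,0],[1,1,-0.4,-0.5,0,0,0],[1,0.93,-0.3,-1,0,0,0],[1,0,0,-1,0,0,0],[1,0,0,-1,0,0,0],[1,0,0,-0.8,0,0,0],[1,0,0,0,0,0,0],[1,0,0,0,0,0,0]])

```text
clock: 7.62
tool_pos: [514.4, 28.3, 96.0]
orientation: [0.0, 0.998, -0.064, 0.0]
force: [-0.1, 0.4, -0.4]
opening: 0.287
grasp_force: 23.5
```

Request:
step_arm(moves=[[1,0,0,-0.4,0,0,0],[1,0,0,-0.4,0,0,0],[1,0,0,-0.4,0,0,0],[1,0,0,-0.3,0,0,0],[1,0,0,0,0,0,0]])

```text
clock: 8.25
tool_pos: [513.8, 28.4, 64.7]
orientation: [-0.0, 0.998, -0.064, -0.0]
force: [0.3, 0.6, 0.8]
opening: 0.286
grasp_force: 23.5
```

Request:
step_arm(moves=[[0.2,0,0,0,0,0,0],[-0.1,0,0,0,0,0,0],[-0.1,0,0,0,0,0,0],[-0.1,0,0,0.5,0,0,0],[-0.1,0,0,1,0,0,0],[-0.1,0,0,1,0,0,0],[-0.1,-1,0.3,1,0,0,0],[-0.1,-1,1,1,0,0,0],[-0.5,-1,1,0.5,0,0,0],[-1,0,1,0,0,0,0]])

```text
clock: 9.5
tool_pos: [452.9, 82.4, 167.0]
orientation: [-0.005, 0.998, -0.055, 0.002]
force: [1.3, 0.2, -0.0]
opening: 0.936
grasp_force: 0.0
```

Request:
step_arm(moves=[[-1,0.4,1,0,0,0,0]])

```text
clock: 9.62
tool_pos: [460.2, 90.3, 165.5]
orientation: [-0.01, 0.999, -0.049, 0.001]
force: [-0.2, -0.2, 0.2]
opening: 1.001
grasp_force: 0.0
```

```bash
python3 - <<'E'
from h import *
m=camera_model("wrist"); f=grab_frame("wrist"); cv2.imwrite("pics/w3.png",cv2.cvtColor(f,cv2.COLOR_RGB2BGR))
np.save("w3.npy",m,allow_pickle=True)
s=state(); print(s["tool_pos"],s["opening"])
p=proj(m,[546,274,14])[0]; print(p); b,a=blob(f,p,(90,90,20),(140,255,255),45); print(b,a,onz(m,b,14))
E
```

```text
[460.91255133  90.72925612 165.1141654 ] 0.9961411406985315
[ 72.15667948 122.44762488]
[ 71.57955419 121.98078401] 1301.0 [546.44776733 274.40049411  14.        ]
```

View pics/w3.png

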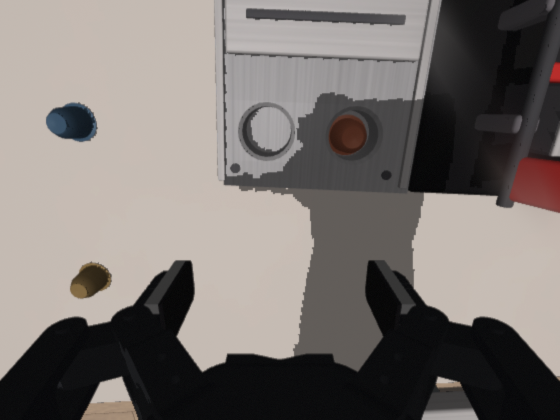

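Copper pod is seated in bore A, with its top at (349,134); blue pod at (72,122), bore B empty at (267,130).

Request:
step_arm(moves=[[-1,0.43,0.92,0,0,0,0],[-1,0.43,0.92,0,0,0,0],[-1,0.43,0.92,0,0,0,0],[-1,0.43,0.92,0,0,0,0],[-1,0.43,0.92,0,0,0,0],[-1,0.43,0.92,0,0,0,0],[-1,0.43,0.92,0,0,0,0],[-1,0.43,0.92,-0.5,0,0,0],[-1,0.43,0.92,-1,0,0,0],[-1,0.43,0.92,-1,0,0,0]])

```text
clock: 10.92
tool_pos: [543.3, 177.3, 114.0]
orientation: [-0.048, 0.999, 0.019, -0.001]
force: [2.0, -0.3, -0.3]
opening: 0.998
grasp_force: 0.0
```

Request:
step_arm(moves=[[-1,0,0,0,0,0,0],[-1,0,0,0,0,0,0]])

```text
clock: 11.18
tool_pos: [542.9, 176.6, 115.7]
orientation: [-0.048, 0.999, 0.019, -0.001]
force: [0.3, -0.3, -0.4]
opening: 1.001
grasp_force: 0.0
```

```bash
python3 - <<'E'
from h import *
m=camera_model("wrist"); f=grab_frame("wrist")
s=state(); print(s["tool_pos"],s["orientation"],s["q"],R.from_quat(s["orientation"],scalar_first=True).as_matrix().round(3))
p=proj(m,[546.4,274.4,10])[0]; b,a=blob(f,p,(90,90,20),(140,255,255),45); print(p,b,a,onz(m,b,12))
E
```

```text
[543.12689575 176.53313692 116.09601177] [-4.79777280e-02  9.98676786e-01  1.84988863e-02 -7.77858755e-04] [ 0.03603303  0.01501475 -0.24135634  1.31430002  0.09600485  3.14058915] [[ 0.999  0.037 -0.003]
 [ 0.037 -0.995  0.096]
 [ 0.    -0.096 -0.995]]
[176.08264387 199.01162475] [173.08612805 197.90015244] 1312.0 [547.8437823  275.98141941  12.        ]
```

Joint 6 reached its limit, so I turn the gripper by 90° the other way. It then closes along the press's x, which the lever needs too.

Request:
step_arm(moves=[[-1,0,0,0,0,0,1],[-1,0,0.5,0,-0.69,0,1],[-1,0,0.6,0,0,0,1],[-1,0,0.6,0,0,0,1],[-1,0,0.6,0,0,0,1],[-1,0,0.6,0,0,0,1],[-1,0,0.6,0,0,0,1],[-1,0,0.6,0,0,0,1],[-1,0,0.6,0,0,0,1],[-1,0,0,0,0,0,1]])

```text
clock: 12.48
tool_pos: [543.2, 271.2, 116.5]
orientation: [0.007, 0.753, 0.658, -0.009]
force: [0.2, -0.8, 0.3]
opening: 1.0
grasp_force: 0.0
```

```bash
python3 - <<'E'
from h import *
m=camera_model("wrist"); f=grab_frame("wrist")
s=state(); print(s["tool_pos"],s["q"],R.from_quat(s["orientation"],scalar_first=True).as_matrix().round(3))
p=proj(m,[547,275,10])[0]; b,a=blob(f,p,(90,90,20),(140,255,255),60); print(p,b,a,onz(m,b,12))
E
```

```text
[543.21985833 270.9223048  116.50120703] [ 0.25768706  0.1596365  -0.08594295  1.33533677 -0.02131604  1.95569401] [[ 0.127  0.992 -0.004]
 [ 0.992 -0.127 -0.023]
 [-0.024 -0.001 -1.   ]]
[284.23681479 203.62189632] [282.87179487 198.53605769] 1248.0 [546.52310619 280.07148043  12.        ]
```

Request:
step_arm(moves=[[-1,0.17,0.3,0,0.165,0,0],[-1,0,0,-1,0,0,0],[-1,0,0,0,0,0,0],[-1,0,0,0,0,0,0]])

```text
clock: 13.02
tool_pos: [545.9, 276.4, 94.8]
orientation: [-0.002, 0.755, 0.656, -0.003]
force: [0.5, -0.5, 0.2]
opening: 1.001
grasp_force: 0.0
```

```bash
python3 - <<'E'
from h import *
m=camera_model("wrist"); f=grab_frame("wrist")
s=state(); print(s["tool_pos"],R.from_quat(s["orientation"],scalar_first=True).as_matrix().round(3)); print(ray(m,(280,210)))
p=proj(m,[547,277,10])[0]; b,a=blob(f,p,(90,90,20),(140,255,255),70); print(p,b,a,onz(m,b,12))
h=cv2.inRange(cv2.cvtColor(f,cv2.COLOR_RGB2HSV),(90,90,20),(140,255,255)); x,y,w,H=cv2.boundingRect(cv2.findNonZero(h[:320])); print(x,y,w,H, onz(m,(x+w/2,y),0),onz(m,(x+w/2,y+H),28))
t=grab_frame("top"); mt=camera_model("top")
E
```

```text
[546.23611461 276.55769466  95.2771101 ] [[ 0.139  0.99  -0.006]
 [ 0.99  -0.139 -0.001]
 [-0.001 -0.006 -1.   ]]
(array([557.00883041, 354.14043777, 218.48644109]), array([-0.04815574, -0.31528663, -0.94788679]))
[282.21127256 219.6835931 ] [281.07352941 216.75334225] 1496.0 [546.57724023 280.14006592  12.        ]
259 196 44 44 [548.22456717 292.53908095   0.        ] [544.9684076  268.77706632  28.        ]
```

Request:
step_arm(moves=[[-1,0.04,-0.1,-1,0,0,0],[-1,0,0,-1,0,0,0],[-1,0,0,-1,0,0,0],[-1,0,0,-0.17,0,0,0],[-0.3,0,0,0,0,0,0],[0.2,0,0,0,0,0,0],[1,0,0,0,0,0,0],[1,0,0,0,0,0,0],[1,0,0,0,0,0,0],[1,0,0,0,0,0,0]])

```text
clock: 14.38
tool_pos: [547.7, 274.8, 32.8]
orientation: [-0.002, 0.754, 0.657, -0.002]
force: [-1.3, -0.7, 6.3]
opening: 0.304
grasp_force: 24.6
```

Request:
step_arm(moves=[[1,0,0,1,0,0,0],[1,0,0,1,0,0,0],[1,0,0,1,0,0,0],[1,0,-1,1,0,0,0],[1,0,-1,0.5,0,0,0],[1,0,-1,0,0,0,0],[1,0,-1,0,0,0,0],[1,0,-1,0,0,0,0],[1,0,0,0,0,0,0],[1,0,0,0,0,0,0]])

```text
clock: 15.62
tool_pos: [547.0, 174.6, 121.7]
orientation: [-0.002, 0.754, 0.656, -0.002]
force: [-1.2, 0.2, 0.6]
opening: 0.303
grasp_force: 24.0
```

```bash
python3 - <<'E'
from h import *
m=camera_model("wrist"); f=grab_frame("wrist"); np.save("w4.npy",m,allow_pickle=True)
s=state(); print(s["tool_pos"],R.from_quat(s["orientation"],scalar_first=True).as_matrix().round(3),s["q"])
print(proj(m,[[523,97.5,45],s["tool_pos"],s["tool_pos"]-[0,0,32]]))
cv2.imwrite("pics/w4.png",cv2.cvtColor(f,cv2.COLOR_RGB2BGR))
t=grab_frame("top"); cv2.imwrite("pics/t4.png",cv2.cvtColor(t,cv2.COLOR_RGB2BGR))
E
```

```text
[547.01657778 174.87594679 121.752909  ] [[ 0.138  0.99  -0.006]
 [ 0.99  -0.138 -0.   ]
 [-0.001 -0.006 -1.   ]] [ 8.16188826e-02  5.00683500e-02 -1.92822435e-01  1.33423866e+00
  3.39294851e-04  1.79062404e+00]
[[264.39985513 316.9628503 ]
 [280.62287609 282.86422209]
 [280.72214656 252.36623653]]
```

View pics/w4.png

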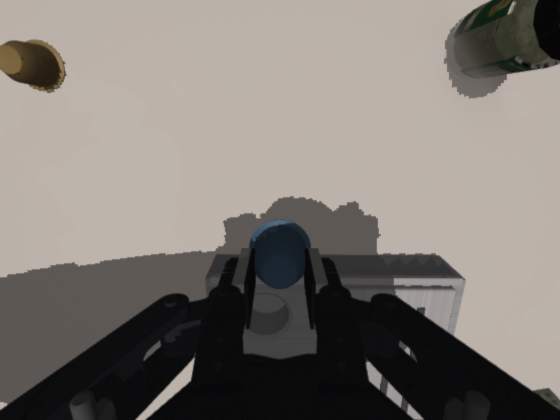

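Blue pod held upright; bore B is visible at (267,313), within 3 mm of the estimate.

Request:
step_arm(moves=[[1,-0.29,-0.97,0,0,0,0],[1,-0.29,-0.97,0,0,0,0],[1,-0.29,-0.97,0,0,0,0],[1,-0.28,-0.96,-0.2,0,0,0],[1,0,0,-1,0,0,0],[1,0,0,-0.3,0,0,0],[1,0,0,-0.4,0,0,0],[1,0,0,-0.4,0,0,0],[1,0,0,-0.4,0,0,0],[1,0,0,-0.1,0,0,0]])

```text
clock: 16.98
tool_pos: [523.3, 96.6, 65.1]
orientation: [-0.002, 0.754, 0.656, -0.004]
force: [-2.5, -5.3, 0.6]
opening: 0.281
grasp_force: 23.2
```

Request:
step_arm(moves=[[1,0,0,0,0,0,0]])

```text
clock: 17.1
tool_pos: [523.4, 96.8, 65.1]
orientation: [-0.002, 0.754, 0.657, -0.004]
force: [-2.7, -4.4, 0.3]
opening: 0.284
grasp_force: 23.2
```

Request:
step_arm(moves=[[1,-0.05,-0.1,0,0,0,0],[1,0,0,0,0,0,0]])

```text
clock: 17.35
tool_pos: [523.3, 95.4, 65.9]
orientation: [-0.002, 0.754, 0.657, -0.002]
force: [0.6, -0.3, -0.1]
opening: 0.28
grasp_force: 23.5
```

Request:
step_arm(moves=[[0.2,0,0,0,0,0,0],[-0.1,0,0,0,0,0,0],[-0.1,0,0,0,0,0,0],[-0.1,0,0,0.5,0,0,0],[-0.1,0,0,1,0,0,0],[0,0,0,1,0,0,0],[0.5,0,0,1,0,0,0],[1,-0.2,-0.5,1,0,0,0],[1,-0.4,-1,1,0,0,0],[1,-0.4,-1,0.3,0,0,0]])

```text
clock: 18.6
tool_pos: [503.6, 44.7, 184.4]
orientation: [-0.001, 0.754, 0.657, -0.002]
force: [0.2, -0.2, 0.4]
opening: 0.0
grasp_force: 0.0
```

Request:
step_arm(moves=[[1,-0.2,-1,0,0,0,0],[1,-0.2,-1,0,0,0,0],[1,-0.2,-1,0,0,0,0],[1,-0.2,-1,0,0,0,0],[1,-0.2,-1,0,0,0,0],[1,-0.2,-1,0,0,0,0],[1,-0.2,-1,0,0,0,0],[1,-0.1,-1,0,0,0,0],[1,0,-0.5,0,0,0,0],[1,0,0,0,0,0,0]])

```text
clock: 19.85
tool_pos: [473.2, -125.1, 182.3]
orientation: [-0.002, 0.755, 0.656, -0.002]
force: [0.6, 0.9, -0.3]
opening: -0.003
grasp_force: 0.0
```

```bash
python3 - <<'E'
from h import *
m=camera_model("wrist"); f=grab_frame("wrist")
s=state(); print(s["tool_pos"],R.from_quat(s["orientation"],scalar_first=True).as_matrix().round(3),s["q"])
t=grab_frame("top"); sc=grab_frame("scene")
Z=lambda im,x,y,w,h,S:cv2.resize(im[y:y+h,x:x+w],S,interpolation=cv2.INTER_CUBIC)
o=np.vstack([np.hstack([Z(t,220,150,140,100,(392,280)),Z(sc,190,160,160,114,(392,280))]),Z(f,0,0,560,420,(400,300))[:, :].copy() if 0 else np.hstack([Z(f,0,0,560,420,(392,294)),np.zeros((294,392,3),np.uint8)])])
cv2.imwrite("pics/c5.png",cv2.cvtColor(o,cv2.COLOR_RGB2BGR))
c,s_=np.cos(-.13),np.sin(-.13); P=lambda x,y,z:[545+c*x-s_*y,-37.5+s_*x+c*y,z]
print(proj(m,[P(-60,-60,124),P(-75,-60,124),P(-45,-60,124)]))
E
```

```text
[ 473.17686957 -124.58236331  182.19640933] [[ 0.138  0.99  -0.006]
 [ 0.99  -0.138 -0.   ]
 [-0.001 -0.006 -1.   ]] [-0.52358223 -0.23294092 -0.35000241  1.45880047 -0.0032039   1.18591461]
[[280.05247769 181.51427   ]
 [256.13872791 181.70274067]
 [303.99549927 181.32556863]]
```

View pics/c5.png

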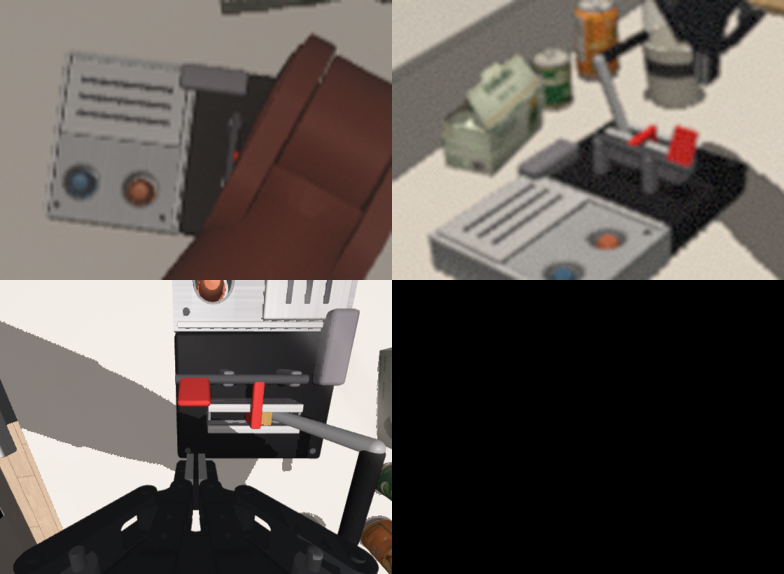

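Both pods are seated in their bores. The tab sits where predicted, and the closed fingertips are on its -y side.

Request:
step_arm(moves=[[1,0,0,-1,0,0,0],[1,0,0,-1,0,0,0],[1,0,0,-0.8,0,0,0],[1,0.06,0.5,0,0,0,0],[1,0.06,0.5,0,0,0,0],[1,0.06,0.4,0,0,0,0],[1,0.06,0.4,0,0,0,0],[1,0.06,0.4,0,0,0,0]])

```text
clock: 21.0
tool_pos: [479.5, -80.4, 126.4]
orientation: [-0.001, 0.754, 0.657, -0.002]
force: [0.4, -3.3, 2.8]
opening: -0.002
grasp_force: 1.6
```

Request:
step_arm(moves=[[1,0.05,0.4,0,0,0,0],[1,0.05,0.4,0,0,0,0],[1,0.05,0.3,0,0,0,0],[1,0.05,0.3,0,0,0,0]])

```text
clock: 21.5
tool_pos: [483.1, -52.3, 125.9]
orientation: [-0.002, 0.754, 0.657, -0.002]
force: [-1.1, -1.4, 1.9]
opening: 0.0
grasp_force: 0.8
```

```bash
python3 - <<'E'
from h import *
s=state(); print(s["tool_pos"],s["force"])
E
```

```text
[483.09507395 -52.26625778 125.85341905] [-1.13228367 -1.42773097  1.90839839]
```

Continue, with slight downward pressure, until it hits the stop.

Request:
step_arm(moves=[[1,0.02,0.15,-0.1,0,0,0],[1,0,0,-0.1,0,0,0],[1,0,0,-0.1,0,0,0]])

```text
clock: 21.88
tool_pos: [483.9, -49.8, 122.8]
orientation: [-0.001, 0.754, 0.657, -0.002]
force: [-13.9, 3.0, 36.2]
opening: -0.002
grasp_force: 16.2
```

Request:
step_arm(moves=[[1,0,0,-0.1,0,0,0],[1,0,0,-0.05,0,0,0]])

```text
clock: 22.12
tool_pos: [484.0, -49.8, 122.2]
orientation: [-0.001, 0.754, 0.657, -0.002]
force: [-20.9, 4.3, 52.5]
opening: -0.006
grasp_force: 23.2
```

Request:
step_arm(moves=[[1,0,0,1,0,0,0],[1,0,0,1,0,0,0],[1,0,0,1,0,0,0],[1,0,0,1,0,0,0],[0,0,-1,1,0,0,0],[-0.5,0,-1,0.4,0,0,0],[-1,0.5,-1,0,0,0,0],[-1,1,-1,0,0,0,0],[-1,1,-1,0,0,0,0],[-1,1,-1,0,0,0,0]])

```text
clock: 23.38
tool_pos: [554.2, -170.5, 225.4]
orientation: [-0.002, 0.754, 0.657, -0.002]
force: [0.8, -0.3, 0.2]
opening: 1.002
grasp_force: 0.0
```

Request:
step_arm(moves=[[-1,0,0,0,0,0,0],[-1,0,0,0,0,0,0]])

```text
clock: 23.62
tool_pos: [553.2, -169.4, 225.1]
orientation: [-0.002, 0.754, 0.657, -0.002]
force: [-0.0, 0.8, 0.8]
opening: 0.998
grasp_force: 0.0
```

```bash
python3 - <<'E'
from h import *
m=camera_model("wrist"); f=grab_frame("wrist"); np.save("w6.npy",m,allow_pickle=True)
s=state(); print(s["tool_pos"],s["force"],s["q"])
cv2.imwrite("pics/w6.png",cv2.cvtColor(f,cv2.COLOR_RGB2BGR))
c,s_=np.cos(-.13),np.sin(-.13); P=lambda x,y,z:[545+c*x-s_*y,-37.5+s_*x+c*y,z]
print(proj(m,[P(78,-130,158),P(78,-84,158),P(78,-176,158),P(-60,-3.5,106.6)]),P(78,-130,158))
E
```

```text
[ 553.15496928 -169.18616478  225.22488733] [0.03552565 0.33416683 0.36497653] [-0.52114863  0.04176    -0.01334502  1.52108695 -0.00324806  1.18766083]
[[357.27956408 229.69538328]
 [362.38329652 163.38359143]
 [352.82722501 287.54374923]
 [163.02957162  43.03935297]] [np.float64(605.4893891691931), np.float64(-176.51450930725866), 158]
```

View pics/w6.png

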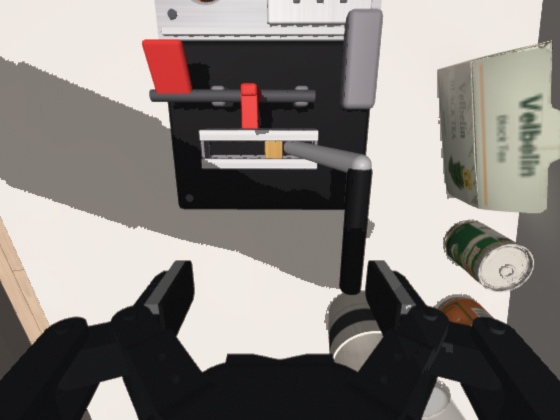

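The catch is fully flipped: its tab top is at (163,43), where predicted. The grip bar runs from (360,165) to (350,290), within 2 mm of the prediction, and the mug below is out of reach.

Request:
step_arm(moves=[[-1,1,-0.2,0,0,0,0],[-1,1,-0.17,0,0,0,0],[-1,0.5,0,-0.4,0,0,0],[-1,0,0,-1,0,0,0],[-1,0,0,-1,0,0,0],[-1,0,0,-0.9,0,0,0],[-1,0,0,0,0,0,0],[0.3,0,0,0,0,0,0],[1,0,0,0,0,0,0],[1,0,0,0,0,0,0]], newtons=60)

```text
clock: 24.92
tool_pos: [603.8, -177.4, 159.7]
orientation: [-0.001, 0.754, 0.657, -0.002]
force: [0.8, 0.6, 0.2]
opening: 0.377
grasp_force: 0.0
```

Request:
step_arm(moves=[[1,0,0,0,0,0,0],[1,0,0,0,0,0,0],[1,0,0,0,0,0,0]])

```text
clock: 25.3
tool_pos: [603.9, -177.3, 159.5]
orientation: [-0.001, 0.754, 0.657, -0.002]
force: [1.0, -0.0, 4.4]
opening: 0.164
grasp_force: 58.5
```

Request:
step_arm(moves=[[1,-0.7,0.09,0.26,0,0,0],[1,-0.72,0.09,0.19,0,0,0],[1,-0.73,0.1,0.11,0,0,0],[1,-0.74,0.1,0.04,0,0,0],[1,-0.74,0.1,-0.04,0,0,0]])

```text
clock: 25.92
tool_pos: [531.3, -167.1, 170.6]
orientation: [-0.001, 0.754, 0.657, -0.001]
force: [5.2, 2.6, -0.0]
opening: 0.165
grasp_force: 58.5
```

Request:
step_arm(moves=[[1,-0.73,0.1,-0.11,0,0,0],[1,-0.72,0.09,-0.19,0,0,0],[1,-0.7,0.09,-0.26,0,0,0],[1,-0.5,0.07,-0.24,0,0,0],[1,0,0,0,0,0,0]])

```text
clock: 26.55
tool_pos: [478.0, -159.7, 154.6]
orientation: [-0.002, 0.754, 0.657, -0.001]
force: [3.4, 5.3, 6.0]
opening: 0.164
grasp_force: 59.1
```

Push on in small steps to find the stop.

Request:
step_arm(moves=[[1,-0.17,0.02,-0.09,0,0,0],[1,-0.1,0.01,-0.05,0,0,0],[1,0,0,0,0,0,0]])

```text
clock: 26.92
tool_pos: [474.4, -159.2, 152.7]
orientation: [-0.001, 0.754, 0.657, -0.0]
force: [8.9, 7.0, 6.9]
opening: 0.165
grasp_force: 59.2
```

Request:
step_arm(moves=[[1,-0.1,0.01,-0.05,0,0,0],[1,-0.1,0.01,-0.05,0,0,0],[1,0,0,0,0,0,0]])

```text
clock: 27.3
tool_pos: [473.5, -159.2, 152.3]
orientation: [0.002, 0.754, 0.657, 0.003]
force: [23.3, 8.0, 7.2]
opening: 0.166
grasp_force: 59.6
```

```bash
python3 - <<'E'
from h import *
t=grab_frame("top"); sc=grab_frame("scene"); s=state(); print(s["tool_pos"],s["force"],s["opening"])
Z=lambda im,x,y,w,h,S:cv2.resize(im[y:y+h,x:x+w],S,interpolation=cv2.INTER_CUBIC)
cv2.imwrite("pics/c7.png",cv2.cvtColor(np.hstack([Z(t,220,150,140,100,(392,280)),Z(sc,190,160,160,114,(392,280))]),cv2.COLOR_RGB2BGR))
E
```

```text
[ 473.4772994  -159.20521089  152.32660029] [23.13986088  8.84668608  7.48492455] 0.16753090334047968
```

View pics/c7.png

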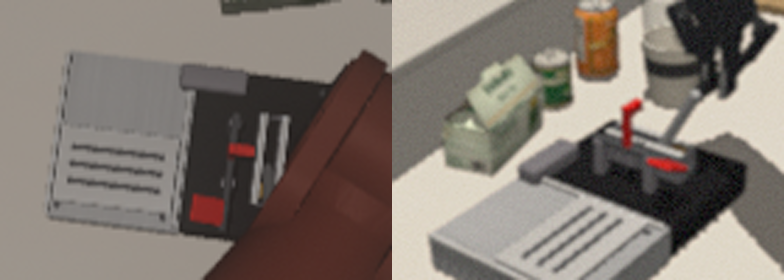

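The cover is shut over both bores and the catch lies flipped. The lever is held against its stop with about 23 N.

```bash
python3 -c "
from bench import *
print(hand_in())"
```

```text
the job is handed in; nothing more can be done
None
```

The job is handed in at about 27 s: copper pod in the inner bore, blue pod in the outer, catch flipped and released, and the lever held at its front stop with the cover shut over both pods; the gold pod, mug and spice jar were not touched.

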